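# Put the mixed-up castings back with their gaskets

## Robot

A 6-joint arm with a two-finger parallel gripper is mounted at the origin on the work surface. World frame = base frame: x ahead of the robot, y to its left, z up, the work surface at z = 0. Lengths are in m, angles in rad, forces in N, time in s.
With the tool pointing down it reaches from about 0.3 to 0.775 m from the base axis. Payload 14.6 kg.
Tool frame: the origin (TCP) lies between the finger pads; the fingertips stand 14 mm ahead of it and the grasp point (between the pads) lies 5 mm behind it; z points along the fingers, y is the line along which they close (so a half turn about z gives the same grasp; the last joint's range is limited). The gripper opens to 94 mm and grips with 3 to 60 N. Pads are 16 mm wide; open, the fingers measure 119 mm over their backs; the gripper's body (75 mm by 177 mm) begins 78 mm behind the grasp point.
Start: joints at [-1.17, 0.3, 1.521, -0, 1.321, -0.067], TCP at [0.248, -0.491, 0.219] pointing down, gripper open.
Joint ranges: [-3.03, 3.03], [-0.79, 2.21], [0.23, 2.52], [-1.04, 4.18], [0, 3.07], [-2.55, 2.55]. Speed limits (rad/s): [2.22, 2.22, 2.57, 3.14, 3.14, 3.14].

## Interface

Orientations are given as [roll, pitch, yaw] about the fixed x, y, z axes, in that order (R = Rz(yaw) Ry(pitch) Rx(roll)).
In Python, from station import ctrl gives the robot as it stands. The module is installed in compiled form; this text tells all that it offers.
- The arm moves only by the tool move_arm, never from a script. Its argument "targets" is a list of rows, each a list of 7 numbers: the opening, from -1 (shut) to 1 (fully open), then the shift along the tool's x, y, z in units of 50 mm (1.0 is 50 mm), then the turn, a rotation vector about the tool's x, y, z in rad. A call has 1 to 12 rows; each row is the pose to reach, as a shift and turn from the pose commanded when the call began, along the tool's axes at that moment; what a row does not reach only later rows make up. A row lasts 1/10 s, in which the tool goes at most 50 mm and 8.59 degrees, less where a joint would pass 70% of its speed; a pose out of reach is approached as far as the arm can. A call with a gripper value outside its range is refused whole. The fingers move at their own pace and stop on an object; "grip_force" is the grip in N (left out, the last holds). Time passes only in rows, so rows that repeat a pose let the fingers close. It gives the time, the measured TCP pose, the force, the opening and the grip force at its end, in the units of the state.
- ctrl.get_obs(): the state, without advancing time (a new reading comes with each control period).
- ctrl.camera(name): name is "scene" or "top" or "wrist"; returns (picture, depth): 384x512x3 uint8, red, green, blue; 384x512 float32, m along the optical axis (not along the pixel's ray), 0 where there is no reading.
- ctrl.camera_params(name): a dict with "intrinsics" (3x3 intrinsics, pixels), "k1" (the pictures are not rectified: a ray, as slopes to the right and down, at radius r is drawn at 1 + k1 r^2 times it, then the intrinsics apply), "rvec" (rotation vector, rad) and "tvec" (3), from world to camera coordinates, as OpenCV has them; the wrist camera has in their place "T_tool_cam" (4x4, takes a point from camera to tool coordinates, whose origin is the TCP and whose axes are the flange's). Camera axes: x right, y down, z forward; pixel columns grow to the right and rows downward; lengths in m; the calibration is good to about 2 mm. A picture is of the moment at which its call begins: read the wrist's pose just before it. camera_params takes no time and is no camera call.
- ctrl.hand_in(): hands the job in; it is judged then, once.
Trained networks look in the newest picture that a camera, given by its name, has taken for a name from the list of things; names that differ only in an ending like _2 or _b are one class to them, and where a whole thing is asked for, a point or a joint stands for the part that bears it (a point fixed in the world has none). Each returns a list of dicts, best first, with "score" (0 to 1); they miss things now and then, are a little off and sometimes report something else, mostly with a low value. They report only what shows in the picture. A call takes as long as a camera call. They do not tell look-alikes from the thing itself.
- ctrl.cut_out(camera, target): "region" (384x512 bool, what is visible of it) and "point" ([column, row] in pixels, amid what is visible of it).
- ctrl.tip_of(camera, target): "point" ([column, row] in pixels: a listed point, or the origin of a listed thing).
The state is a dict: "time_s": time; "qpos": joint angles; "joint_vel": joint speeds; "tau": joint torques, N m; "ee_pos": TCP position; "eef_rot": TCP orientation; "force": force on the tool from outside, world axes, zero at the start; "moment": the same for the moment, N m; "grip_width": finger opening in m; "grip_force": force on a finger pad.
Only numpy, scipy, OpenCV 4.12 (cv2) and the standard library are available. Lean on these libraries where they do the work, as an engineer would, in place of code of your own. Each camera call takes 0.05 s, during which the arm holds its last target. There are 200 camera calls.

## Task

Each of the four kit trays should hold an aluminium intake casting next to the gasket of the same outline, but the castings have got mixed up and every one stands in a wrong tray. Move them, parking one in the spare tray when you need room, until each stands flat and upright, stub up, in the larger compartment of the tray with its own gasket and the spare tray is empty again. Set them down without dropping or tipping them over, and leave the bolt tin where it stands.

Things in the scene. Friction and masses are not known exactly. Their poses are not given: they have to be found in the camera images.
- flange_oval: Loose aluminium casting, 52 mm tall, about 100 g: oval two-bolt flange, 66 (along x) x 44 mm, 8 mm thick, flat at the bottom, round hollow pipe stub up from its middle: 33 mm diameter from 16 to 46 mm height (grip here), bead of 36 mm at the top. At the start in a wrong tray at any yaw; fits there at any yaw. Origin: centre of the underside.
- flange_triangle: Loose aluminium casting, 52 mm tall, about 110 g: rounded-triangle three-bolt flange, corners 35 mm from the middle (one at +x), 8 mm thick, flat at the bottom, round hollow pipe stub up from its middle: 33 mm diameter from 16 to 46 mm height (grip here), bead of 36 mm at the top. At the start in a wrong tray at any yaw; fits there at any yaw. Origin: centre of the underside.
- flange_square: Loose aluminium casting, 52 mm tall, about 120 g: square four-bolt flange, 54 x 54 mm, sides along x and y, 8 mm thick, flat at the bottom, round hollow pipe stub up from its middle: 33 mm diameter from 16 to 46 mm height (grip here), bead of 36 mm at the top. At the start in a wrong tray at any yaw; fits there at any yaw. Origin: centre of the underside.
- flange_round: Loose aluminium casting, 52 mm tall, about 130 g: round six-bolt flange, 62 mm across, 8 mm thick, flat at the bottom, round hollow pipe stub up from its middle: 33 mm diameter from 16 to 46 mm height (grip here), bead of 36 mm at the top. At the start in a wrong tray at any yaw; fits there at any yaw. Origin: centre of the underside.
- tray_oval: Fixed blue plastic kit tray, 164 x 92 mm, walls 15 mm high and 3 mm thick. Larger compartment 86 x 86 mm inside, for the casting; smaller one, 66 x 86 mm, towards +x. In the smaller one a thin brown gasket, fixed: oval, 2 bolt holes, 66 x 44 mm. Origin: on the bench under the middle of the larger compartment, whose floor is 4 mm above it; the smaller one's middle is at x = 79 mm.
- tray_triangle: Fixed blue plastic kit tray, 164 x 92 mm, walls 15 mm high and 3 mm thick. Larger compartment 86 x 86 mm inside, for the casting; smaller one, 66 x 86 mm, towards +x. In the smaller one a thin brown gasket, fixed: rounded triangle, 3 bolt holes, 63 mm wide. Origin: on the bench under the middle of the larger compartment, whose floor is 4 mm above it; the smaller one's middle is at x = 79 mm.
- tray_square: Fixed blue plastic kit tray, 164 x 92 mm, walls 15 mm high and 3 mm thick. Larger compartment 86 x 86 mm inside, for the casting; smaller one, 66 x 86 mm, towards +x. In the smaller one a thin brown gasket, fixed: square, 4 bolt holes, 54 x 54 mm. Origin: on the bench under the middle of the larger compartment, whose floor is 4 mm above it; the smaller one's middle is at x = 79 mm.
- tray_round: Fixed blue plastic kit tray, 164 x 92 mm, walls 15 mm high and 3 mm thick. Larger compartment 86 x 86 mm inside, for the casting; smaller one, 66 x 86 mm, towards +x. In the smaller one a thin brown gasket, fixed: round, 6 bolt holes, 62 mm across. Origin: on the bench under the middle of the larger compartment, whose floor is 4 mm above it; the smaller one's middle is at x = 79 mm.
- tray_spare: Fixed blue plastic kit tray, 164 x 92 mm, walls 15 mm high and 3 mm thick. Larger compartment 86 x 86 mm inside, for the casting; smaller one, 66 x 86 mm, towards +x. The spare one: no gasket, empty at the start. Origin: on the bench under the middle of the larger compartment, whose floor is 4 mm above it; the smaller one's middle is at x = 79 mm.
- bolt_tin: Open round steel tin of bolts, 58 mm in diameter and 45 mm tall, standing loose on the bench beside the trays on the robot's left. Origin: centre of its underside.
Not all that is in view belongs to the job. Leave any orange or purple look-alike of the flange_round alone.

How it is judged:
At the end, for the whole second after the job is handed in: Each casting stands flat on the floor of the larger compartment of the tray whose gasket has its outline: its middle within 24 mm of the compartment's middle (anywhere in the compartment will do), its underside within 2.5 mm of the floor, upright within 0.06 rad, released and at rest (horizontal distance between flange_oval and tray_oval below 0.024 m and z of flange_oval in the frame of tray_oval between 0.001 and 0.0065 m and angle between each of flange_oval, flange_triangle, flange_square, flange_round's own z axis and vertical below 0.06 rad and linear speed of each of flange_oval, flange_triangle, flange_square, flange_round below 0.02 m/s and angular speed of each of flange_oval, flange_triangle, flange_square, flange_round below 0.2 rad/s and horizontal distance between flange_triangle and tray_triangle below 0.024 m and z of flange_triangle in the frame of tray_triangle between 0.001 and 0.0065 m and horizontal distance between flange_square and tray_square below 0.024 m and z of flange_square in the frame of tray_square between 0.001 and 0.0065 m and horizontal distance between flange_round and tray_round below 0.024 m and z of flange_round in the frame of tray_round between 0.001 and 0.0065 m); the robot touches nothing.
It fails at once if a casting is tipped over (leans by more than 0.7 rad) (angle between any of flange_oval, flange_triangle, flange_square, flange_round's own z axis and vertical above 0.7 rad).
It fails at once if a casting is dropped or flung (moves faster than 0.7 m/s while the fingers do not touch it: a fall of about 25 mm) ((linear speed of flange_oval above 0.7 m/s and contact force between the fingers and flange_oval below 0.05 N) or (linear speed of flange_triangle above 0.7 m/s and contact force between the fingers and flange_triangle below 0.05 N) or (linear speed of flange_square above 0.7 m/s and contact force between the fingers and flange_square below 0.05 N) or (linear speed of flange_round above 0.7 m/s and contact force between the fingers and flange_round below 0.05 N)).
It fails at once if the bolt tin is moved by more than 30 mm (distance of bolt_tin from where it was at the start of the episode above 0.03 m).
It also fails if it takes over 122 s, if anything falls off the work surface, if the arm or the gripper's body presses on something with over 40 N, if the wrist force passes 120 N, or if a joint passes its speed limit or range.

## Working session

There is one attempt and no reset: what is moved stays moved. The work goes in short steps, Python scripts to look and compute and a tool call to move; the robot and the scene stay as the last step left them, time stands still between calls to the robot, and variables do not carry over. Pictures are saved under pics/ and viewed, at most 14 in all, crops included, and the job is handed in when it is done.

Besides the shell and the picture viewer there is one more tool, called as name(argument=value, ...) on one line, values as JSON. move_arm: Moves the arm, as the interface text tells. Its arguments: {"type":"object","properties":{"targets":{"type":"array"},"grip_force":{"type":"number"}},"required":["targets"]}

```bash
mkdir -p pics; cat > h.py <<'E'
import numpy as np, cv2
from scipy.spatial.transform import Rotation as R
from station import ctrl
def world(cam,z_or_none,px,depth=None):
    """pixel -> world; with a depth image uses it, else meets plane z"""
    p=ctrl.camera_params(cam);K=np.array(p["intrinsics"]);k=float(p["k1"])
    s=cv2.undistortPoints(np.array([[px]],float),K,np.array([k,0,0,0,0.]))[0,0]
    ray=np.array([s[0],s[1],1.])
    if "rvec" in p:
        Rm=cv2.Rodrigues(np.array(p["rvec"],float))[0];t=np.array(p["tvec"],float).ravel()
        A=Rm.T;c=-A@t
    else:
        o=ctrl.get_obs();T=np.array(p["T_tool_cam"])
        Rt=rot(o);A=Rt@T[:3,:3];c=Rt@T[:3,3]+np.array(o["ee_pos"])
    d=A@ray
    if depth is not None: return c+d*depth
    return c+d*(z_or_none-c[2])/d[2]
def rot(o):
    return R.from_euler("xyz",o["eef_rot"]).as_matrix()
E
python3 - <<'E'
from h import *
print(ctrl.get_obs())
for c in ["top","scene"]:
    im,d=ctrl.camera(c); cv2.imwrite(f"pics/{c}0.png",im[:,:,::-1]); np.save(c+"_d.npy",d)
    for n in ["flange_oval","flange_triangle","flange_square","flange_round","tray_oval","tray_triangle","tray_square","tray_round","tray_spare","bolt_tin"]:
        for r in ctrl.tip_of(c,n)[:5]:
            z=0.0
            print(c,n,round(r["score"],2),np.round(r["point"]),world(c,0.004 if n[0]=="f" else 0,r["point"]).round(3))
E
```

```text
{'time_s': 0.0, 'qpos': array([-1.16960687e+00,  3.00463316e-01,  1.52161602e+00, -1.93137238e-05,
        1.32073507e+00, -6.65877338e-02]), 'joint_vel': array([ 0.00109496, -0.00041692,  0.00138332,  0.00201841, -0.00030616,
       -0.00097989]), 'tau': array([-1.50591990e-03, -5.31821108e+01, -3.52735233e+01,  7.07901525e-02,
        2.45206797e-02, -3.68955239e-05]), 'ee_pos': array([ 0.24789011, -0.49066593,  0.21887583]), 'eef_rot': array([-3.14037236e+00, -6.26278468e-05,  4.67781945e-01]), 'force': array([-0.6711935 ,  0.68686881,  0.84105808]), 'moment': array([ 0.00903581, -0.04995039, -0.0051866 ]), 'grip_force': 0.0, 'grip_width': 0.09427031181674522}
top flange_oval 0.81 [227. 159.] [0.542 0.139 0.004]
top flange_triangle 0.81 [411. 170.] [ 0.518 -0.293  0.004]
top flange_square 0.92 [287. 187.] [ 0.477 -0.002  0.004]
top flange_round 0.94 [385. 235.] [ 0.365 -0.228  0.004]
top flange_round 0.82 [328. 241.] [ 0.352 -0.097  0.004]
top flange_round 0.62 [350. 189.] [ 0.473 -0.148  0.004]
top tray_oval 0.83 [347. 191.] [ 0.468 -0.144  0.   ]
top tray_triangle 0.93 [283. 188
[... 608 characters left out ...]
-0.288  0.004]
scene flange_square 0.97 [220. 216.] [ 0.473 -0.011  0.004]
scene flange_round 0.83 [182. 185.] [ 0.352 -0.101  0.004]
scene flange_round 0.82 [130. 189.] [ 0.357 -0.232  0.004]
scene flange_round 0.67 [163. 218.] [ 0.468 -0.145  0.004]
scene flange_round 0.59 [394. 212.] [0.495 0.413 0.004]
scene tray_oval 0.59 [165. 222.] [ 0.478 -0.142  0.   ]
scene tray_triangle 0.92 [220. 219.] [ 0.48  -0.012  0.   ]
scene tray_square 0.95 [ 99. 239.] [ 0.521 -0.286 -0.   ]
scene tray_round 0.7 [167. 222.] [ 0.482 -0.136  0.   ]
scene tray_round 0.68 [284. 235.] [0.546 0.135 0.   ]
scene tray_spare 0.74 [345. 228.] [ 0.535  0.28  -0.   ]
scene bolt_tin 0.56 [392. 209.] [0.482 0.413 0.   ]
```

```bash
python3 - <<'E'
import cv2
a=cv2.imread("pics/top0.png")
cv2.imwrite("pics/top0c.png",cv2.resize(a[70:290,70:470],None,fx=2,fy=2,interpolation=cv2.INTER_CUBIC))
E
```

```text
(no output)
```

View pics/top0c.png

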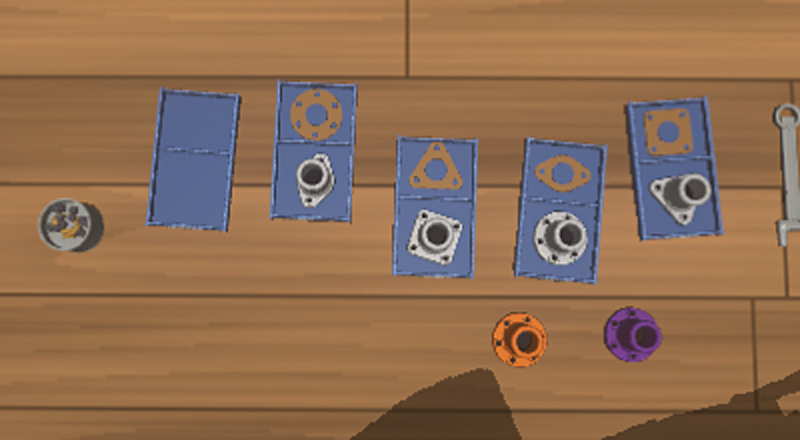

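View pics/scene0.png

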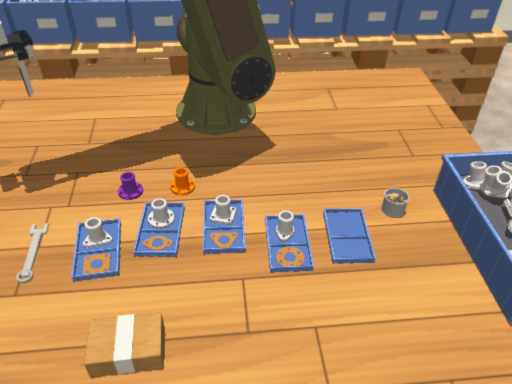

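The spare tray is leftmost at (195,160). The round tray (315,150) holds the oval casting, the triangle tray (437,207) the square, the oval tray (560,210) the round and the square tray (675,170) the triangle. That makes two swaps: oval with round, and square with triangle. The networks agree with the picture. Next I measure tray centres and stub tops.

```bash
python3 - <<'E'
from h import *
im=cv2.imread("pics/top0.png");d=np.load("top_d.npy")
p=ctrl.camera_params("top");K=np.array(p["intrinsics"])
v,u=np.mgrid[:384,:512]
s=cv2.undistortPoints(np.stack([u.ravel(),v.ravel()],1)[:,None].astype(float),K,np.array([p["k1"],0,0,0,0.]))[:,0]
Rm=cv2.Rodrigues(np.array(p["rvec"],float))[0];t=np.array(p["tvec"],float).ravel()
ray=np.c_[s,np.ones(len(s))]
P=((ray*d.reshape(-1,1)-t)@Rm).reshape(384,512,3)
hsv=cv2.cvtColor(im,cv2.COLOR_BGR2HSV)
m=((hsv[...,0]>100)&(hsv[...,0]<125)&(hsv[...,1]>90)).astype(np.uint8)
print("bench z",np.median(P[200:215,100:180,2]), "cam", (-Rm.T@t).round(3))
n,l,st,c=cv2.connectedComponentsWithStats(m)
for i in range(1,n):
    if st[i,4]<400: continue
    q=np.argwhere(l==i)[:,::-1]
    hull=cv2.convexHull(q.astype(np.int32))[:,0]
    W=np.array([world("top",0.012,x)[:2] for x in hull])
    (cx,cy),(w,h),a=cv2.minAreaRect(W.astype(np.float32)*1000)
    b=cv2.boxPoints(((cx,cy),(w,h),a))
    e=b[1]-b[0] if np.linalg.norm(b[1]-b[0])>np.linalg.norm(b[2]-b[1]) else b[2]-b[1]
    e=e/np.linalg.norm(e); e=e*np.sign(e[0])
    ctr=np.array([cx,cy])-e*36   # outer -46..+118 along x
    print("tray px",c[i].round(),"size",round(w),round(h),"yaw",round(np.arctan2(e[1],e[0]),3),"big centre",ctr.round(1))
for nm,g in dict(oval=(.54,.139),square=(.475,0),round=(.47,-.147),tri=(.518,-.293)).items():
    mm=(np.hypot(P[...,0]-g[0],P[...,1]-g[1])<.04)&(P[...,2]>.046)&(P[...,2]<.066)
    q=P[mm]; (x,y),r=cv2.minEnclosingCircle(q[:,:2].astype(np.float32)*1000)
    print(nm,mm.sum(),"z",np.percentile(q[:,2],[50,90]).round(4),"circ",round(x,1),round(y,1),"r",round(r,1))
E
```

```text
bench z 0.0016425150711561845 cam [0.4   0.065 0.889]
tray px [ 27. 116.] size 467 97 yaw 0.064 big centre [612.5 634.2]
tray px [226. 150.] size 93 160 yaw -0.041 big centre [537.7 142.5]
tray px [167. 150.] size 94 161 yaw -0.072 big centre [528.2 285. ]
tray px [406. 158.] size 160 93 yaw 0.079 big centre [ 519.5 -285.8]
tray px [287. 171.] size 93 160 yaw -0.044 big centre [ 4.733e+02 -4.000e-01]
tray px [348. 175.] size 88 161 yaw -0.1 big centre [ 469.7 -141.7]
oval 119 z [0.0572 0.0593] circ 539.2 138.1 r 18.0
square 122 z [0.0569 0.0591] circ 473.5 -0.9 r 17.9
round 128 z [0.0572 0.0587] circ 473.2 -147.4 r 18.1
tri 143 z [0.0563 0.0587] circ 523.9 -286.3 r 17.4
```

move_arm(targets=[[0.4, 0, 0, 0, 0, 0, 0.1], [0.4, 0, 0, 0, 0, 0, 0.2], [0.4, 0, 0, 0, 0, 0, 0.3], [0.4, 0, 0, 0, 0, 0, 0.4], [0.4, 0, 0, 0, 0, 0, 0.468], [0.4, 0, 0, 0, 0, 0, 0.468], [0.4, 0, 0, 0, 0, 0, 0.468]], grip_force=20)

```text
time_s: 1.8
ee_pos: [0.248, -0.4909, 0.2195]
eef_rot: [-3.142, 0.0, 0.002]
force: [0.7, 0.7, 0.1]
grip_width: 0.0655
grip_force: 0.0
```

move_arm(targets=[[0.4, 0.4, -0.8, 0, 0, 0, 0], [0.4, 0.8, -1.7, 0, 0, 0, 0], [0.4, 1.2, -2.6, 0, 0, 0, 0], [0.4, 1.6, -3.5, 0, 0, 0, 0], [0.4, 2.0, -4.4, 0, 0, 0, 0], [0.4, 2.4, -5.3, 0.3, 0, 0, 0], [0.4, 2.8, -6.2, 0.6, 0, 0, 0], [0.4, 3.3, -7.1, 0.9, 0, 0, 0], [0.4, 3.8, -8.0, 1.2, 0, 0, 0], [0.4, 4.2, -8.9, 1.5, 0, 0, 0], [0.4, 4.51, -9.8, 1.8, 0, 0, 0], [0.4, 4.51, -9.8, 1.8, 0, 0, 0]])

```text
time_s: 3.0
ee_pos: [0.4738, 0.0026, 0.128]
eef_rot: [-3.141, 0.002, 0.005]
force: [-0.0, 0.3, -0.0]
grip_width: 0.0656
grip_force: 0.0
```

```bash
python3 - <<'E'
from h import *
o=ctrl.get_obs();print(o["ee_pos"],o["eef_rot"])
im,d=ctrl.camera("wrist");cv2.imwrite("pics/w1.png",im[:,:,::-1])
for n in ["flange_square","tray_triangle"]:
    for r in ctrl.tip_of("wrist",n)[:2]: print(n,r["score"],r["point"],world("wrist",.004,r["point"]).round(4))
E
```

```text
[0.47379706 0.00255778 0.12800613] [-3.14102118e+00  1.84403064e-03  5.18181291e-03]
flange_square 0.69 [255.5, 189.2] [ 0.4757 -0.0013  0.004 ]
```

View pics/w1.png

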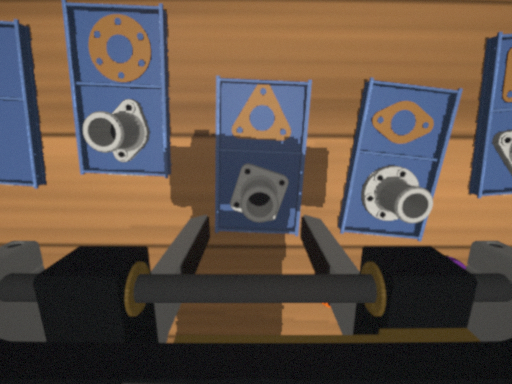

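The wrist view shows the square casting at (258,190), centred between the open fingers, which agrees with the top view. I descend and grip.

move_arm(targets=[[0.4, 0, 0, 0.5, 0, 0, 0], [0.4, 0, 0, 1.0, 0, 0, 0], [0.4, 0, 0, 1.4, 0, 0, 0], [0.4, 0, 0, 1.7, 0, 0, 0], [0.4, 0, 0, 1.9, 0, 0, 0], [0.4, 0, 0, 1.94, 0, 0, 0], [0.4, 0, 0, 1.94, 0, 0, 0], [-0.5, 0, 0, 1.94, 0, 0, 0], [-0.5, 0, 0, 1.94, 0, 0, 0], [-0.5, 0, 0, 1.94, 0, 0, 0], [-0.5, 0, 0, 1.94, 0, 0, 0], [-0.5, 0, 0, 1.94, 0, 0, 0]], grip_force=20)

```text
time_s: 4.35
ee_pos: [0.4737, -0.001, 0.0326]
eef_rot: [3.142, -0.0, -0.0]
force: [-1.0, -0.0, 1.4]
grip_width: 0.0325
grip_force: 20.0
```

move_arm(targets=[[-0.5, 0, 0, -0.3, 0, 0, 0], [-0.5, 0, 0, -0.7, 0, 0, 0], [-0.5, 0, 0, -1.1, 0, 0, 0], [-0.5, 0, 0, -1.5, 0, 0, 0], [-0.5, 0.05, -0.4, -1.6, 0, 0, 0], [-0.5, 0.2, -1.2, -1.6, 0, 0, 0], [-0.5, 0.35, -2.0, -1.6, 0, 0, 0], [-0.5, 0.5, -2.8, -1.6, 0, 0, 0], [-0.5, 0.65, -3.6, -1.6, 0, 0, 0], [-0.5, 0.8, -4.4, -1.6, 0, 0, 0], [-0.5, 0.97, -5.1, -1.6, 0, 0, 0], [-0.5, 1.09, -5.6, -1.6, 0, 0, 0]])

```text
time_s: 5.55
ee_pos: [0.528, 0.2813, 0.1121]
eef_rot: [3.142, 0.0, 0.001]
force: [0.8, -0.5, -1.1]
grip_width: 0.0324
grip_force: 20.0
```

move_arm(targets=[[-0.5, 0, -0.1, 0.3, 0, 0, 0], [-0.5, 0, -0.1, 0.7, 0, 0, 0], [-0.5, 0, -0.1, 1.1, 0, 0, 0], [-0.5, 0, -0.1, 1.4, 0, 0, 0], [-0.5, 0, -0.1, 1.54, 0, 0, 0], [-0.5, 0, -0.1, 1.59, 0, 0, 0], [-0.5, 0, -0.1, 1.59, 0, 0, 0], [-0.5, 0, -0.1, 1.59, 0, 0, 0], [0.4, 0, -0.1, 1.59, 0, 0, 0], [0.4, 0, -0.1, 1.59, 0, 0, 0], [0.4, 0, -0.1, 1.59, 0, 0, 0], [0.4, 0, -0.1, 1.59, 0, 0, 0]])

```text
time_s: 6.75
ee_pos: [0.5282, 0.2841, 0.0331]
eef_rot: [-3.141, -0.0, -0.0]
force: [0.7, 0.2, -0.9]
grip_width: 0.061
grip_force: 0.0
```

move_arm(targets=[[0.4, 0, 0, -0.6, 0, 0, 0], [0.4, 0, 0, -1.3, 0, 0, 0], [0.4, 0, 0.2, -1.8, 0, 0, 0], [0.4, 0, 1.2, -2.0, 0, 0, 0], [0.4, 0, 2.2, -2.0, 0, 0, 0], [0.4, 0, 3.2, -2.0, 0, 0, 0], [0.4, 0, 4.2, -2.0, 0, 0, 0], [0.4, 0, 5.2, -2.0, 0, 0, 0], [0.4, 0, 6.2, -2.0, 0, 0, 0], [0.4, 0, 7.2, -2.0, 0, 0, 0], [0.4, 0, 8.2, -2.0, 0, 0, 0], [0.4, 0, 9.2, -2.0, 0, 0, 0]])

```text
time_s: 7.95
ee_pos: [0.5277, -0.1771, 0.1332]
eef_rot: [3.141, -0.0, -0.0]
force: [0.5, -0.4, -0.0]
grip_width: 0.0659
grip_force: 0.0
```

move_arm(targets=[[0.4, -0.04, 1.0, 0, 0, 0, 0], [0.4, -0.09, 1.8, 0, 0, 0, 0], [0.4, -0.09, 2.21, 0, 0, 0, 0], [0.4, -0.09, 2.21, 0, 0, 0, 0], [0.4, -0.09, 2.21, 0.5, 0, 0, 0], [0.4, -0.09, 2.21, 1.0, 0, 0, 0]])

```text
time_s: 8.55
ee_pos: [0.5242, -0.2842, 0.0828]
eef_rot: [3.141, -0.001, 0.001]
force: [-0.5, -0.4, -0.7]
grip_width: 0.0657
grip_force: 0.0
```

```bash
cat > look.py <<'E'
import sys
from h import *
# bead centre near (gx,gy) from the top and wrist depth
def bead(cam,gx,gy):
    o=ctrl.get_obs();im,d=ctrl.camera(cam);v,u=np.nonzero(d>0)
    p=ctrl.camera_params(cam)
    s=cv2.undistortPoints(np.stack([u,v],1)[:,None].astype(float),np.array(p["intrinsics"]),np.array([p["k1"],0,0,0,0.]))[:,0]
    Q=np.c_[s,np.ones(len(s))]*d[v,u][:,None]
    if "rvec" in p: P=(Q-np.ravel(p["tvec"]))@cv2.Rodrigues(np.array(p["rvec"],float))[0]
    else:
        T=np.array(p["T_tool_cam"]);P=(Q@T[:3,:3].T+T[:3,3])@rot(o).T+o["ee_pos"]
    q=P[(np.hypot(P[:,0]-gx,P[:,1]-gy)<.025)&(P[:,2]>.050)&(P[:,2]<.064)]
    if len(q)<10: return print(cam,"none",len(q))
    (x,y),r=cv2.minEnclosingCircle(q[:,:2].astype(np.float32)*1000)
    print(cam,len(q),"z",np.percentile(q[:,2],[50,90]).round(4),round(x,1),round(y,1),"r",round(r,1))
if __name__=="__main__":
    print(ctrl.get_obs()["ee_pos"].round(4))
    for a in sys.argv[1:]:
        g=[float(t) for t in a.split(",")]
        for c in ("top","wrist"): bead(c,*g)
E
python3 look.py .524,-.286 .528,.285
```

```text
[ 0.5242 -0.2842  0.0828]
top none 0
wrist 1003 z [0.0563 0.0572] 524.8 -288.0 r 18.2
top 125 z [0.0569 0.0589] 528.2 284.8 r 18.1
wrist none 0
```

move_arm(targets=[[0.4, 0, 0.02, 0.4, 0, 0, 0], [0.4, 0, 0.02, 0.8, 0, 0, 0], [0.4, 0, 0.02, 1.0, 0, 0, 0], [0.4, 0, 0.02, 1.0, 0, 0, 0], [-0.5, 0, 0.02, 1.0, 0, 0, 0], [-0.5, 0, 0.02, 1.0, 0, 0, 0], [-0.5, 0, 0.02, 1.0, 0, 0, 0], [-0.5, 0, 0.02, 1.0, 0, 0, 0], [-0.5, 0, 0.02, 1.0, 0, 0, 0]], grip_force=20)

```text
time_s: 9.65
ee_pos: [0.5237, -0.2867, 0.0334]
eef_rot: [3.141, -0.001, -0.0]
force: [-0.7, 1.1, 2.4]
grip_width: 0.0325
grip_force: 20.0
```

move_arm(targets=[[-0.5, 0, 0, -0.3, 0, 0, 0], [-0.5, 0, 0, -0.7, 0, 0, 0], [-0.5, 0, 0, -1.1, 0, 0, 0], [-0.5, 0, 0, -1.5, 0, 0, 0], [-0.5, -0.05, -0.4, -1.6, 0, 0, 0], [-0.5, -0.2, -1.2, -1.6, 0, 0, 0], [-0.5, -0.35, -2.0, -1.6, 0, 0, 0], [-0.5, -0.5, -2.8, -1.6, 0, 0, 0], [-0.5, -0.65, -3.6, -1.6, 0, 0, 0], [-0.5, -0.8, -4.4, -1.6, 0, 0, 0], [-0.5, -0.95, -5.2, -1.6, 0, 0, 0], [-0.5, -1.01, -5.72, -1.6, 0, 0, 0]])

```text
time_s: 10.85
ee_pos: [0.4724, 0.0016, 0.114]
eef_rot: [-3.141, -0.001, 0.001]
force: [0.9, -0.7, -1.1]
grip_width: 0.0326
grip_force: 20.0
```

move_arm(targets=[[-0.5, 0, 0, 0.2, 0, 0, 0], [-0.5, 0, 0, 0.6, 0, 0, 0], [-0.5, 0, 0, 1.0, 0, 0, 0], [-0.5, 0, 0, 1.35, 0, 0, 0], [-0.5, 0, 0, 1.53, 0, 0, 0], [-0.5, 0, 0, 1.59, 0, 0, 0], [-0.5, 0, 0, 1.59, 0, 0, 0], [-0.5, 0, 0, 1.59, 0, 0, 0], [0.4, 0, 0, 1.59, 0, 0, 0], [0.4, 0, 0, 1.59, 0, 0, 0], [0.4, 0, 0, 1.59, 0, 0, 0], [0.4, 0, 0, 1.59, 0, 0, 0]])

```text
time_s: 12.05
ee_pos: [0.4732, -0.0005, 0.0336]
eef_rot: [-3.142, -0.0, -0.0]
force: [0.3, -0.8, 0.4]
grip_width: 0.0614
grip_force: 0.0
```

move_arm(targets=[[0.4, 0, 0, -0.6, 0, 0, 0], [0.4, 0, 0, -1.3, 0, 0, 0], [0.4, 0, -0.2, -1.8, 0, 0, 0], [0.4, 0.2, -1.1, -2.0, 0, 0, 0], [0.4, 0.4, -2.0, -2.0, 0, 0, 0], [0.4, 0.6, -2.9, -2.0, 0, 0, 0], [0.4, 0.8, -3.8, -2.0, 0, 0, 0], [0.4, 1.0, -4.7, -2.0, 0, 0, 0], [0.4, 1.1, -5.4, -2.0, 0, 0, 0], [0.4, 1.1, -5.69, -2.0, 0, 0, 0], [0.4, 1.1, -5.69, -2.0, 0, 0, 0], [0.4, 1.1, -5.69, -1.5, 0, 0, 0]])

```text
time_s: 13.25
ee_pos: [0.5294, 0.2837, 0.1109]
eef_rot: [-3.14, -0.005, -0.0]
force: [0.6, 1.2, -0.4]
grip_width: 0.0656
grip_force: 0.0
```

move_arm(targets=[[0.4, 0, 0, 0.5, 0, 0, 0], [0.4, 0, 0, 1.0, 0, 0, 0], [0.4, 0, 0, 1.4, 0, 0, 0], [0.4, 0, 0, 1.51, 0, 0, 0], [0.4, 0, 0, 1.51, 0, 0, 0], [-0.5, 0, 0, 1.51, 0, 0, 0], [-0.5, 0, 0, 1.51, 0, 0, 0], [-0.5, 0, 0, 1.51, 0, 0, 0], [-0.5, 0, 0, 1.51, 0, 0, 0], [-0.5, 0, 0, 1.51, 0, 0, 0]])

```text
time_s: 14.25
ee_pos: [0.5283, 0.2841, 0.0333]
eef_rot: [-3.141, -0.0, -0.0]
force: [0.2, 0.2, 2.9]
grip_width: 0.0327
grip_force: 20.0
```

move_arm(targets=[[-0.5, 0, 0, -0.3, 0, 0, 0], [-0.5, 0, 0, -0.7, 0, 0, 0], [-0.5, 0, 0, -1.1, 0, 0, 0], [-0.5, 0, 0, -1.5, 0, 0, 0], [-0.5, 0, 0.4, -1.6, 0, 0, 0], [-0.5, 0, 1.2, -1.6, 0, 0, 0], [-0.5, 0, 2.0, -1.6, 0, 0, 0], [-0.5, 0, 2.8, -1.6, 0, 0, 0], [-0.5, 0, 3.6, -1.6, 0, 0, 0], [-0.5, 0, 4.4, -1.6, 0, 0, 0], [-0.5, 0, 5.2, -1.6, 0, 0, 0], [-0.5, 0, 6.0, -1.6, 0, 0, 0]])

```text
time_s: 15.45
ee_pos: [0.528, -0.0176, 0.1141]
eef_rot: [3.142, -0.001, -0.0]
force: [1.1, -0.4, -1.8]
grip_width: 0.0328
grip_force: 20.0
```

move_arm(targets=[[-0.5, 0, 0.8, 0, 0, 0, 0], [-0.5, 0, 1.6, 0, 0, 0, 0], [-0.5, 0, 2.4, 0, 0, 0, 0], [-0.5, -0.04, 3.2, 0, 0, 0, 0], [-0.5, -0.08, 4.0, 0, 0, 0, 0], [-0.5, -0.12, 4.7, 0, 0, 0, 0], [-0.5, -0.16, 5.2, 0, 0, 0, 0], [-0.5, -0.16, 5.4, 0, 0, 0, 0], [-0.5, -0.16, 5.4, 0.1, 0, 0, 0], [-0.5, -0.16, 5.4, 0.4, 0, 0, 0], [-0.5, -0.16, 5.4, 0.7, 0, 0, 0], [-0.5, -0.16, 5.4, 1.0, 0, 0, 0]])

```text
time_s: 16.65
ee_pos: [0.5199, -0.2848, 0.0611]
eef_rot: [-3.141, 0.001, 0.001]
force: [0.3, -0.8, -2.1]
grip_width: 0.0326
grip_force: 20.0
```

move_arm(targets=[[-0.5, 0, 0, 0.3, 0, 0, 0], [-0.5, 0, 0, 0.5, 0, 0, 0], [-0.5, 0, 0, 0.59, 0, 0, 0], [-0.5, 0, 0, 0.59, 0, 0, 0], [-0.5, 0, 0, 0.59, 0, 0, 0], [0.4, 0, 0, 0.59, 0, 0, 0], [0.4, 0, 0, 0.59, 0, 0, 0], [0.4, 0, 0, 0.59, 0, 0, 0], [0.4, 0, 0, 0.59, 0, 0, 0]])

```text
time_s: 17.55
ee_pos: [0.5201, -0.2861, 0.0336]
eef_rot: [3.141, -0.0, -0.0]
force: [-0.2, -0.1, -0.1]
grip_width: 0.061
grip_force: 0.0
```

move_arm(targets=[[0.4, 0, 0, -0.6, 0, 0, 0], [0.4, 0, 0, -1.3, 0, 0, 0], [0.4, 0, -0.2, -1.8, 0, 0, 0], [0.4, 0, -1.1, -2.0, 0, 0, 0], [0.4, 0.1, -2.0, -2.0, 0, 0, 0], [0.4, 0.1, -2.9, -2.0, 0, 0, 0], [0.4, 0.2, -3.8, -2.0, 0, 0, 0], [0.4, 0.2, -4.7, -2.0, 0, 0, 0], [0.4, 0.3, -5.6, -2.0, 0, 0, 0], [0.4, 0.38, -6.5, -2.0, 0, 0, 0], [0.4, 0.38, -7.4, -2.0, 0, 0, 0], [0.4, 0.38, -8.2, -2.0, 0, 0, 0]])

```text
time_s: 18.75
ee_pos: [0.5389, 0.1261, 0.1336]
eef_rot: [-3.142, -0.0, 0.0]
force: [0.1, -0.5, -0.0]
grip_width: 0.0656
grip_force: 0.0
```

move_arm(targets=[[0.4, 0, -0.28, 0, 0, 0, 0], [0.4, 0, -0.28, 0.1, 0, 0, 0], [0.4, 0, -0.28, 0.5, 0, 0, 0], [0.4, 0, -0.28, 1.0, 0, 0, 0]])

```text
time_s: 19.15
ee_pos: [0.5397, 0.1365, 0.0833]
eef_rot: [-3.142, -0.002, -0.001]
force: [0.0, -0.0, 0.1]
grip_width: 0.0655
grip_force: 0.0
```

```bash
python3 look.py .539,.138 .520,-.286 .473,-.001; python3 - <<'E'
from h import *
im,d=ctrl.camera("scene");cv2.imwrite("pics/s2.png",im[:,:,::-1])
E
```

```text
[0.5397 0.1365 0.0833]
top none 0
wrist 999 z [0.0563 0.0573] 540.1 137.3 r 18.1
top 121 z [0.0573 0.059 ] 519.1 -284.1 r 17.5
wrist none 0
top 112 z [0.0572 0.0587] 473.6 0.2 r 17.9
wrist none 0
```

View pics/s2.png

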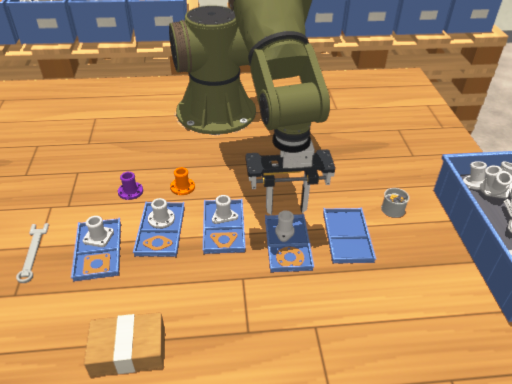

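The first swap is done. The square casting stands at (97,232) and the triangle at (223,210), both upright, and the gripper is over the oval at (286,225). Next I take the oval to the spare tray.

move_arm(targets=[[0.4, 0, 0, 0.4, 0, 0, 0], [0.4, 0, 0, 0.8, 0, 0, 0], [0.4, 0, 0, 1.0, 0, 0, 0], [0.4, 0, 0, 1.0, 0, 0, 0], [-0.5, 0, 0, 1.0, 0, 0, 0], [-0.5, 0, 0, 1.0, 0, 0, 0], [-0.5, 0, 0, 1.0, 0, 0, 0], [-0.5, 0, 0, 1.0, 0, 0, 0], [-0.5, 0, 0, 1.0, 0, 0, 0]])

```text
time_s: 20.4
ee_pos: [0.5393, 0.138, 0.0338]
eef_rot: [-3.142, -0.001, -0.0]
force: [-0.1, -0.5, 2.5]
grip_width: 0.0329
grip_force: 20.0
```

move_arm(targets=[[-0.5, 0, 0, -0.3, 0, 0, 0], [-0.5, 0, 0, -0.7, 0, 0, 0], [-0.5, 0, 0, -1.1, 0, 0, 0], [-0.5, 0, 0, -1.4, 0, 0, 0], [-0.5, 0, -0.4, -1.4, 0, 0, 0], [-0.5, -0.1, -1.1, -1.4, 0, 0, 0], [-0.5, -0.2, -1.8, -1.4, 0, 0, 0], [-0.5, -0.22, -2.5, -1.4, 0, 0, 0], [-0.5, -0.22, -2.92, -1.4, 0, 0, 0], [-0.5, -0.22, -2.92, -1.4, 0, 0, 0], [-0.5, -0.22, -2.92, -1.1, 0, 0, 0], [-0.5, -0.22, -2.92, -0.7, 0, 0, 0]])

```text
time_s: 21.6
ee_pos: [0.5286, 0.2831, 0.0684]
eef_rot: [-3.141, -0.001, -0.001]
force: [0.2, -0.3, -1.4]
grip_width: 0.0324
grip_force: 20.0
```

move_arm(targets=[[-0.5, 0, 0, 0.3, 0, 0, 0], [-0.5, 0, 0, 0.55, 0, 0, 0], [-0.5, 0, 0, 0.69, 0, 0, 0], [-0.5, 0, 0, 0.69, 0, 0, 0], [-0.5, 0, 0, 0.69, 0, 0, 0], [0.4, 0, 0, 0.69, 0, 0, 0], [0.4, 0, 0, 0.69, 0, 0, 0], [0.4, 0, 0, 0.69, 0, 0, 0], [0.4, 0, 0, 0.69, 0, 0, 0]])

```text
time_s: 22.5
ee_pos: [0.5282, 0.2841, 0.0341]
eef_rot: [-3.141, -0.0, -0.0]
force: [0.2, -0.0, -0.2]
grip_width: 0.0614
grip_force: 0.0
```

move_arm(targets=[[0.4, 0, 0, -0.6, 0, 0, 0], [0.4, 0, 0, -1.3, 0, 0, 0], [0.4, 0, 0.2, -1.8, 0, 0, 0], [0.4, -0.1, 1.1, -2.0, 0, 0, 0], [0.4, -0.2, 2.0, -2.0, 0, 0, 0], [0.4, -0.3, 2.9, -2.0, 0, 0, 0], [0.4, -0.5, 3.8, -2.0, 0, 0, 0], [0.4, -0.6, 4.7, -2.0, 0, 0, 0], [0.4, -0.8, 5.6, -2.0, 0, 0, 0], [0.4, -0.9, 6.5, -2.0, 0, 0, 0], [0.4, -1.0, 7.4, -2.0, 0, 0, 0], [0.4, -1.1, 8.2, -2.0, 0, 0, 0]])

```text
time_s: 23.7
ee_pos: [0.4726, -0.128, 0.1342]
eef_rot: [3.141, -0.001, -0.001]
force: [1.3, -0.1, -0.5]
grip_width: 0.0657
grip_force: 0.0
```

move_arm(targets=[[0.4, 0, 0.43, 0, 0, 0, 0], [0.4, 0, 0.43, 0.1, 0, 0, 0], [0.4, 0, 0.43, 0.5, 0, 0, 0], [0.4, 0, 0.43, 1.0, 0, 0, 0], [0.4, 0, 0.43, 1.0, 0, 0, 0]])

```text
time_s: 24.2
ee_pos: [0.4717, -0.1461, 0.0814]
eef_rot: [-3.14, 0.005, 0.0]
force: [-0.2, 0.2, 1.0]
grip_width: 0.0657
grip_force: 0.0
```

```bash
python3 look.py .473,-.147 .528,.284
```

```text
[ 0.4717 -0.1461  0.0814]
top none 0
wrist 948 z [0.0563 0.0573] 474.0 -148.4 r 18.2
top 122 z [0.0572 0.0592] 527.6 285.0 r 18.2
wrist none 0
```

move_arm(targets=[[0.4, 0, 0, 0.4, 0, 0, 0], [0.4, 0, 0, 0.8, 0, 0, 0], [0.4, 0, 0, 1.02, 0, 0, 0], [0.4, 0, 0, 1.02, 0, 0, 0], [-0.5, 0, 0, 1.02, 0, 0, 0], [-0.5, 0, 0, 1.02, 0, 0, 0], [-0.5, 0, 0, 1.02, 0, 0, 0], [-0.5, 0, 0, 1.02, 0, 0, 0], [-0.5, 0, 0, 1.02, 0, 0, 0]])

```text
time_s: 25.3
ee_pos: [0.4732, -0.1475, 0.0333]
eef_rot: [3.141, -0.0, -0.0]
force: [-0.3, -0.7, 2.9]
grip_width: 0.0328
grip_force: 20.0
```

move_arm(targets=[[-0.5, 0, 0, -0.3, 0, 0, 0], [-0.5, 0, 0, -0.7, 0, 0, 0], [-0.5, 0, 0, -1.1, 0, 0, 0], [-0.5, 0, 0, -1.5, 0, 0, 0], [-0.5, 0.1, -0.4, -1.6, 0, 0, 0], [-0.5, 0.3, -1.2, -1.6, 0, 0, 0], [-0.5, 0.5, -2.0, -1.6, 0, 0, 0], [-0.5, 0.7, -2.8, -1.6, 0, 0, 0], [-0.5, 0.9, -3.6, -1.6, 0, 0, 0], [-0.5, 1.1, -4.4, -1.6, 0, 0, 0], [-0.5, 1.25, -5.2, -1.6, 0, 0, 0], [-0.5, 1.29, -5.79, -1.6, 0, 0, 0]])

```text
time_s: 26.5
ee_pos: [0.5377, 0.1443, 0.1128]
eef_rot: [-3.141, 0.0, 0.001]
force: [0.4, -0.5, -1.0]
grip_width: 0.0328
grip_force: 20.0
```

move_arm(targets=[[-0.5, 0, 0, 0, 0, 0, 0], [-0.5, 0, 0, 0.4, 0, 0, 0], [-0.5, 0, 0, 0.8, 0, 0, 0], [-0.5, 0, 0, 1.2, 0, 0, 0], [-0.5, 0, 0, 1.47, 0, 0, 0], [-0.5, 0, 0, 1.59, 0, 0, 0], [-0.5, 0, 0, 1.59, 0, 0, 0], [-0.5, 0, 0, 1.59, 0, 0, 0], [0.4, 0, 0, 1.59, 0, 0, 0], [0.4, 0, 0, 1.59, 0, 0, 0], [0.4, 0, 0, 1.59, 0, 0, 0], [0.4, 0, 0, 1.59, 0, 0, 0]])

```text
time_s: 27.7
ee_pos: [0.5377, 0.142, 0.0336]
eef_rot: [-3.142, -0.0, -0.0]
force: [0.1, 0.1, 0.2]
grip_width: 0.0613
grip_force: 0.0
```

To the spare tray for the oval (528, 284).

move_arm(targets=[[0.4, 0, 0, -0.6, 0, 0, 0], [0.4, 0, 0, -1.3, 0, 0, 0], [0.4, 0, 0, -1.8, 0, 0, 0], [0.4, -0.1, -0.8, -1.8, 0, 0, 0], [0.4, -0.2, -1.7, -1.8, 0, 0, 0], [0.4, -0.2, -2.5, -1.8, 0, 0, 0], [0.4, -0.19, -2.84, -1.8, 0, 0, 0], [0.4, -0.19, -2.84, -1.8, 0, 0, 0], [0.4, -0.19, -2.84, -1.5, 0, 0, 0], [0.4, -0.19, -2.84, -1.0, 0, 0, 0]])

```text
time_s: 28.7
ee_pos: [0.529, 0.2828, 0.0834]
eef_rot: [-3.141, -0.002, -0.001]
force: [0.8, 0.3, -0.9]
grip_width: 0.0657
grip_force: 0.0
```

move_arm(targets=[[0.4, 0, 0, 0.5, 0, 0, 0], [0.4, 0, 0, 0.9, 0, 0, 0], [0.4, 0, 0, 1.0, 0, 0, 0], [0.4, 0, 0, 1.0, 0, 0, 0], [-0.5, 0, 0, 1.0, 0, 0, 0], [-0.5, 0, 0, 1.0, 0, 0, 0], [-0.5, 0, 0, 1.0, 0, 0, 0], [-0.5, 0, 0, 1.0, 0, 0, 0], [-0.5, 0, 0, 1.0, 0, 0, 0]])

```text
time_s: 29.6
ee_pos: [0.5283, 0.2841, 0.0338]
eef_rot: [-3.141, -0.0, -0.0]
force: [-0.3, 0.1, 1.9]
grip_width: 0.0325
grip_force: 20.0
```

move_arm(targets=[[-0.5, 0, 0, -0.3, 0, 0, 0], [-0.5, 0, 0, -0.7, 0, 0, 0], [-0.5, 0, 0, -1.1, 0, 0, 0], [-0.5, 0, 0, -1.5, 0, 0, 0], [-0.5, -0.05, 0.4, -1.6, 0, 0, 0], [-0.5, -0.2, 1.2, -1.6, 0, 0, 0], [-0.5, -0.35, 2.0, -1.6, 0, 0, 0], [-0.5, -0.5, 2.8, -1.6, 0, 0, 0], [-0.5, -0.65, 3.6, -1.6, 0, 0, 0], [-0.5, -0.8, 4.4, -1.6, 0, 0, 0], [-0.5, -0.9, 5.2, -1.6, 0, 0, 0], [-0.5, -1.0, 6.0, -1.6, 0, 0, 0]])

```text
time_s: 30.8
ee_pos: [0.4777, -0.0175, 0.1146]
eef_rot: [3.141, -0.001, 0.0]
force: [1.4, -0.6, -1.8]
grip_width: 0.033
grip_force: 20.0
```

move_arm(targets=[[-0.5, -0.05, 0.8, 0, 0, 0, 0], [-0.5, -0.1, 1.6, 0, 0, 0, 0], [-0.5, -0.15, 2.2, 0, 0, 0, 0], [-0.5, -0.16, 2.54, 0, 0, 0, 0], [-0.5, -0.16, 2.54, 0, 0, 0, 0], [-0.5, -0.16, 2.54, 0.3, 0, 0, 0], [-0.5, -0.16, 2.54, 0.7, 0, 0, 0], [-0.5, -0.16, 2.54, 1.0, 0, 0, 0], [-0.5, -0.16, 2.54, 1.0, 0, 0, 0]])

```text
time_s: 31.7
ee_pos: [0.4694, -0.1419, 0.0624]
eef_rot: [-3.14, 0.003, 0.001]
force: [-0.4, -0.0, -1.7]
grip_width: 0.0329
grip_force: 20.0
```

move_arm(targets=[[-0.5, 0, 0, 0.3, 0, 0, 0], [-0.5, 0, 0, 0.5, 0, 0, 0], [-0.5, 0, 0, 0.59, 0, 0, 0], [-0.5, 0, 0, 0.59, 0, 0, 0], [-0.5, 0, 0, 0.59, 0, 0, 0], [0.4, 0, 0, 0.59, 0, 0, 0], [0.4, 0, 0, 0.59, 0, 0, 0], [0.4, 0, 0, 0.59, 0, 0, 0], [0.4, 0, 0, 0.59, 0, 0, 0]])

```text
time_s: 32.6
ee_pos: [0.4701, -0.143, 0.0341]
eef_rot: [3.142, -0.0, -0.0]
force: [0.4, -0.0, 0.5]
grip_width: 0.061
grip_force: 0.0
```

move_arm(targets=[[0.4, 0, 0, -0.6, 0, 0, 0], [0.4, 0, 0, -1.3, 0, 0, 0], [0.4, 0, 0, -2.1, 0, 0, 0], [0.4, 0, 0, -2.9, 0, 0, 0], [0.4, -0.7, 0.8, -3.4, 0, 0, 0], [0.4, -1.2, 1.6, -3.5, 0, 0, 0], [0.4, -1.7, 2.4, -3.5, 0, 0, 0], [0.4, -2.2, 3.2, -3.5, 0, 0, 0], [0.4, -2.7, 4.0, -3.5, 0, 0, 0], [0.4, -3.2, 4.8, -3.5, 0, 0, 0], [0.4, -3.2, 5.4, -3.5, 0, 0, 0], [0.4, -3.2, 5.4, -3.5, 0, 0, 0]])

```text
time_s: 33.8
ee_pos: [0.3089, -0.4156, 0.2086]
eef_rot: [3.141, 0.0, -0.004]
force: [1.1, -0.6, 0.6]
grip_width: 0.0658
grip_force: 0.0
```

```bash
python3 look.py .538,.142 .520,-.286 .473,-.001 .470,-.143 | grep -v none; python3 - <<'E'
from h import *
a=ctrl.camera("top")[0][:,:,::-1]
cv2.imwrite("pics/top3.png",cv2.resize(a[70:290,70:470],None,fx=2,fy=2,interpolation=cv2.INTER_CUBIC))
E
```

```text
[ 0.3089 -0.4156  0.2086]
top 113 z [0.0572 0.0593] 537.4 142.5 r 18.0
top 121 z [0.0568 0.0589] 519.3 -285.2 r 17.7
wrist 224 z [0.0561 0.0574] 511.3 -287.3 r 15.6
top 112 z [0.0571 0.0591] 474.0 0.2 r 17.9
top 119 z [0.057  0.0592] 469.5 -142.0 r 17.9
wrist 594 z [0.0557 0.0571] 469.7 -144.4 r 18.9
```

View pics/top3.png

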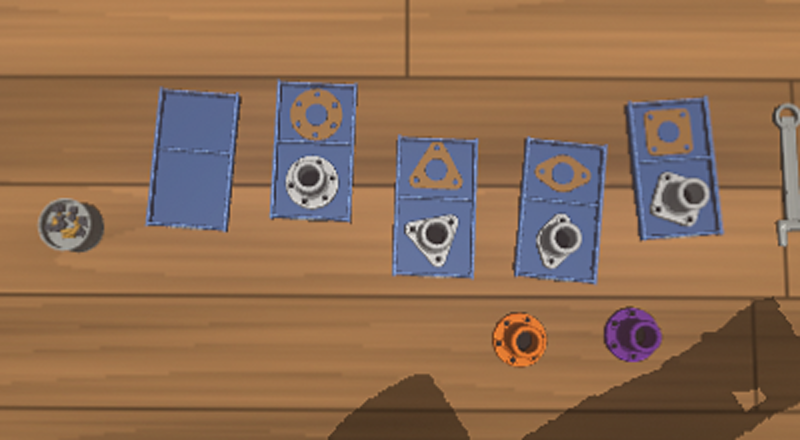

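All four castings stand with their own gaskets: round at (312,180), triangle at (435,237), oval at (560,240) and square at (683,198). The spare tray at (195,160) is empty and the bolt tin has not moved. I hand the job in.

```bash
python3 -c "
from station import ctrl
print(ctrl.hand_in())"
```

```text
the job is handed in; nothing more can be done
None
```

Job handed in at about 34 s of the 122 s allowed: the last top-camera check showed all four castings upright in the trays with their own gaskets, the spare tray empty and the bolt tin unmoved; hand-in returned no verdict.

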